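# Top the bare cake with a dome chocolate, using the sprung tongs

### The arm

A 7-joint arm with a two-finger parallel gripper is mounted at the origin on the work surface. World frame = base frame: x ahead of the robot, y to its left, z up, the work surface at z = 0. Lengths are in m, angles in rad, forces in N, time in s.
With the tool pointing down it reaches from about 0.425 to 0.95 m from the base axis. Payload 4.7 kg.
Tool frame: the origin (TCP) lies between the finger pads; the fingertips stand arm.nose_length ahead of it and the grasp point (between the pads) lies 11 mm behind it (arm.nose_length is the distance from the TCP to the fingertips, in m); z points along the fingers, y is the line along which they close (so a half turn about z gives the same grasp; the last joint's range is limited). The gripper opens to 87 mm and grips with 3 to 60 N. Pads are 19 mm wide; open, the fingers measure 117 mm over their backs; the gripper's body (75 mm by 190 mm) begins 51 mm behind the grasp point.
Start: joints at [-0.029, 0.469, -0.049, 1.532, 0.024, 1.141, -0.082], TCP at [0.675, 0, 0.231] pointing down, gripper open.
Joint ranges: [-2.59, 2.59], [-0.33, 1.99], [-1.39, 1.29], [0.1, 2.45], [-1.04, 4.18], [0.21, 1.99], [-2.66, 2.66]. Speed limits (rad/s): [2.57, 2.57, 3.14, 3.14, 3.14, 3.14, 3.14].

### API

Orientations are given as a rotation vector (axis times angle).
In Python, from cell import arm gives the robot as it stands.
- The arm moves only by the tool apply_moves, never from a script. Its argument "commands" is one flat list of numbers, 4 for each row, row after row: the shift along the tool's x, y, z in units of 250 mm (1.0 is 250 mm), then the turn about the tool's z in units of 90 degrees (1.0 is 90 degrees). A call has 1 to 12 rows; each row is the pose to reach, as a shift and turn from the pose commanded when the call began, along the tool's axes at that moment; what a row does not reach only later rows make up. A row lasts 1/10 s, in which the tool goes at most 50 mm and 8.59 degrees, less where a joint would pass 70% of its speed; a pose out of reach is approached as far as the arm can. A call with a number of a shift or a turn outside -1 to 1 is refused whole. A call with a gripper value outside its range is refused whole. "gripper" is the opening, from 0 (shut) to 1 (fully open), set as the call begins (left out, the last holds). The fingers move at their own pace and stop on an object; "newtons" is the grip in N (left out, the last holds). Time passes only in rows, so rows that repeat a pose let the fingers close. It gives the time, the measured TCP pose, the force, the opening and the grip force at its end, in the units of the state.
- arm.get_state(): the state, without advancing time (a new reading comes with each control period).
- arm.snapshot(name): name is "scene" or "side" or "wrist"; returns (picture, depth): 420x560x3 uint8, blue, green, red; 420x560 float32, m along the optical axis (not along the pixel's ray), 0 where there is no reading.
- arm.get_calibration(name): a dict with "fov_y" (degrees; the focal length in pixels is half the picture's height over the tangent of half this angle, whatever the lens; pixels are square), "cx", "cy" (the principal point, pixels), "dist_coeffs" ([k1, k2, p1, p2, k3] as OpenCV has them; the pictures are not rectified), "extrinsics" (4x4, takes a point from camera to world coordinates). Camera axes: x right, y down, z forward; pixel columns grow to the right and rows downward; lengths in m; the calibration is good to about 2 mm. A picture is of the moment at which its call begins: read the wrist's pose just before it. get_calibration takes no time and is no camera call; for the wrist camera it gives the pose at the moment of the call.
- arm.job_done(): hands the job in; it is judged then, once.
The state is a dict: "t": time; "qpos": joint angles; "dq": joint speeds; "tau": joint torques, N m; "position": TCP position; "eef_rot": TCP orientation; "contact_force": force on the tool from outside, world axes, zero at the start; "moment": the same for the moment, N m; "opening": opening from 0.0 (shut) to 1.0 (fully open); "gripper_force": force on a finger pad.
Only numpy, scipy, OpenCV 4.12 (cv2) and the standard library are available. Lean on these libraries where they do the work, as an engineer would, in place of code of your own. Each camera call takes 0.05 s, during which the arm holds its last target. There are 200 camera calls.

### The job

With the sprung tongs from the caddy, take the round dome chocolate from the white tray and set it down gently, upright, in the middle of the one cake that has no chocolate on top; then stand the tongs back in their caddy. Hold the chocolate only with the tongs' jaws, never with the gripper itself, do not crush it (squeeze softly) or drop it, and leave the other chocolates, cakes and moulds where they are.

Things in the scene. Friction and masses are not known exactly. Their poses are not given: they have to be found in the camera images.
- tongs: Sprung steel tongs, 125 mm tall, 95 g, standing jaws down in the caddy. Mirror-image arms a (this body, +y side) and b (-y side) meet in a sprung hinge on top, 119 mm above the feet. Origin: midway between the open feet, at their bottom; z up; the jaws close along y. Fixed to arm a, so when both arms are squeezed evenly it tilts by half the joint angle. Opened too far, the hand drops them.
- tongs_arm (a joint): Squeeze angle, rad: 0 = sprung open (jaws 41 mm apart, 51 mm over their outsides; 41 mm over the grip plates); 0.16 = jaws parallel, 24 mm apart (36 mm over the plates); 0.26 = stop, 13 mm apart. Spring 0.37 N m at 0, plus 1.56 N m per rad: at the grip points 12 N begins to close them, 20 N holds 0.16; what is pressed beyond that reaches the jaws at 0.28 of its size.
- grip_a (a point): Middle of the outer face of arm a's grip plate (flat, 18 mm wide, 30 mm high), 88 mm above the feet, 31 mm below the hinge. Hold the tongs here, one finger on grip_a and one on grip_b, below the hinge.
- grip_b (a point): The same point on arm b.
- jaw_a (a point): Middle of the inner face of arm a's jaw (flat, 14 mm wide, 4 mm thick, 18 mm high), 9 mm above its lower end. Things are gripped midway between jaw_a and jaw_b; the line between them is the closing direction.
- jaw_b (a point): The same point on arm b's jaw.
- caddy: Fixed open-topped steel tongs caddy, outside 34 x 72 x 52 mm (x, y, z), walls and floor 6 mm, so a slot of 22 x 60 mm, 46 mm deep. Origin: centre of its underside, on the table. The tongs stand in it with their closing direction along its long side (y).
- bonbon: The chocolate to be used: dark, round, 24 mm diameter with upright sides to 13 mm and a domed top, 20 mm high, 14 to 28 g. Origin: centre of its underside. It breaks if each jaw presses it with more than 6 N.
- choc_tray: Fixed white low tray 120 x 200 mm (x, y), floor 4 mm thick, rim 14 mm high. Origin: centre of its underside. Four chocolates stand on it in a row along its long axis y, 38 mm between centres, the dome in any of the four places; the open jaws have room only across the row (along the tray's x).
- square_a: Square chocolate 22 x 22 x 13 mm in the row; to be left alone. Origin: centre of its underside.
- square_b: Square chocolate like square_a.
- oblong: Oblong chocolate 30 x 18 x 12 mm in the row (30 mm across the row); to be left alone. Origin: centre of its underside.
- cake_bare: The cake with no chocolate on it: firm flat-topped round, 62 mm diameter, 30 mm high, 160 g, loose on the baking sheet. Origin: centre of its underside. Centres of the three cakes lie at least 95 mm apart, in any order.
- cake_top (a point): Centre of the bare cake's flat top.
- cake_b: Same cake already topped with a dome chocolate (50 mm high in all). Leave alone. Origin: centre of its underside.
- cake_c: Another topped cake like cake_b.
- mould_a: Loose grey tube mould, 39 mm outside diameter, 45 mm high, standing in a corner of the baking sheet. Leave alone. Origin: centre of its underside.
- mould_b: Another mould like mould_a.
Things that resemble listed ones, but are neither listed nor needed, are in the scene too. Leave any blue look-alike of the tongs alone.

How it is judged:
On the way, in this order (a step that is already met when the one before it is completed fails the run):
1. the dome chocolate is lifted clear of the tray between the jaws of the tongs (z of bonbon in the frame of choc_tray above 0.03 m and contact force between tongs and bonbon above 0.2 N), for 0.2 s.
2. the chocolate is set on the bare cake while the jaws still hold it (not dropped) (contact force between bonbon and cake_bare above 0.03 N and contact force between tongs and bonbon above 0.2 N and horizontal distance between bonbon and cake_top below 0.012 m), for 0.06 s.
At the end, for the whole second after the job is handed in: The dome chocolate rests upright (within 0.15 rad) on the bare cake's top, its centre within 10 mm of the cake's middle and at rest; the tongs are released, sprung open and standing in their caddy, feet at its floor (within 12 mm) and within 0.3 rad of upright (horizontal distance between bonbon and cake_top below 0.01 m and z of bonbon in the frame of cake_top between -0.004 and 0.004 m and angle between bonbon's own z axis and vertical below 0.15 rad and linear speed of bonbon below 0.02 m/s and contact force between tongs and bonbon below 0.05 N and horizontal distance between tongs and caddy below 0.02 m and z of tongs in the frame of caddy below 0.018 m and angle between tongs's own z axis and vertical below 0.3 rad and value of joint tongs_arm below 0.08 rad and linear speed of tongs below 0.05 m/s); the robot touches nothing.
It fails at once if the gripper or arm touches the dome chocolate (contact force between any of the fingers, the arm and bonbon above 0.3 N).
It fails at once if the chocolate is crushed (over 6 N from each jaw, 12 N from both together) (contact force between tongs and bonbon above 12 N).
It fails at once if another chocolate is disturbed (moved over 10 mm) (distance of any of square_a, square_b, oblong from where it was at the start of the episode above 0.01 m).
It fails at once if a topped cake or a mould is moved over 12 mm (distance of any of cake_b, cake_c, mould_a, mould_b from where it was at the start of the episode above 0.012 m).
It fails at once if the bare cake is shoved over 20 mm or tipped over 0.3 rad (distance of cake_bare from where it was at the start of the episode above 0.02 m or angle between cake_bare's own z axis and vertical above 0.3 rad).
It also fails if it takes over 64 s, if anything falls off the work surface, if the arm or the gripper's body presses on something with over 40 N, if the wrist force passes 120 N, or if a joint passes its speed limit or range.

## Working session

There is one attempt and no reset: what is moved stays moved. The work goes in short steps, Python scripts to look and compute and a tool call to move; the robot and the scene stay as the last step left them, time stands still between calls to the robot, and variables do not carry over. Pictures are saved under pics/ and viewed, at most 10 in all, crops included, and the job is handed in when it is done.

Besides the shell and the picture viewer there is one more tool, called after "Request:" as name(argument=value, ...) on one line, values as JSON. apply_moves: Moves the arm, as the interface text tells. Shifts and turns lie within -1 to 1; 1 stands for 250 mm of shift or 90 degrees of turn. Its arguments: {"type":"object","properties":{"commands":{"type":"array"},"gripper":{"type":"number"},"newtons":{"type":"number"}},"required":["commands"]}

```bash
mkdir -p pics; ls
cat > h.py <<'E'
import numpy as np, cv2
from cell import arm
def K(c):
    f=210/np.tan(np.radians(c["fov_y"])/2); return np.array([[f,0,c["cx"]],[0,f,c["cy"]],[0,0,1.]])
def snap(name,fn=None):
    c=arm.get_calibration(name); p,d=arm.snapshot(name)
    if fn: cv2.imwrite("pics/"+fn,p)
    np.savez("/tmp/"+name+".npz",p=p,d=d); 
    return p,d,c
def ray(c,u,v):
    n=cv2.undistortPoints(np.array([[[u,v]]],float),K(c),np.array(c["dist_coeffs"],float))[0,0]
    T=np.array(c["extrinsics"]); return T[:3,3],T[:3,:3]@np.array([n[0],n[1],1.])
def onz(c,u,v,z):
    o,r=ray(c,u,v); return o+r*(z-o[2])/r[2]
def dep(c,d,u,v):
    o,r=ray(c,u,v); return o+r*d[int(round(v)),int(round(u))]
def cloud(c,d):
    h,w=d.shape; uv=np.stack(np.meshgrid(np.arange(w),np.arange(h)),-1).reshape(-1,1,2).astype(float)
    n=cv2.undistortPoints(uv,K(c),np.array(c["dist_coeffs"],float))[:,0]
    T=np.array(c["extrinsics"]); P=np.c_[n,np.ones(len(n))]*d.reshape(-1,1)
    return (P@T[:3,:3].T+T[:3,3]).reshape(h,w,3)
E
python3 - <<'E'
from h import *
print(arm.get_state(), arm.nose_length)
a=[]
for n in ["scene","side","wrist"]:
    p,d,c=snap(n,n+"0.png"); print(n,c,(d>0).mean())
E
```

```text
pics
{'t': 0.0, 'qpos': array([-0.02889717,  0.46946012, -0.04859321,  1.53373039,  0.02412015,
        1.14099691, -0.08229974]), 'dq': array([-0.0004043 ,  0.00136439, -0.0017887 , -0.00108674, -0.00080897,
        0.00061986,  0.00116171]), 'tau': array([ 8.49551179e-05, -5.07972229e+01, -8.03461717e-02, -2.36155879e+01,
       -6.12773141e-02,  3.78107757e-02,  1.50727069e-04]), 'position': array([6.74395928e-01, 1.04359476e-06, 2.29471396e-01]), 'eef_rot': array([-2.22044408, -2.22052565,  0.00233186]), 'contact_force': array([ 0.78540069, -0.36555699, -0.09041491]), 'moment': array([-0.02374929, -0.00325146, -0.02096486]), 'gripper_force': 0.0, 'opening': 1.0011719613373808} 0.008
scene {'fov_y': 50.65501277272665, 'cx': 281.38106591520346, 'cy': 214.824420815306, 'dist_coeffs': array([-0.08981669,  0.        ,  0.        ,  0.        ,  0.        ]), 'extrinsics': array([[-0.54152507,  0.66460928, -0.51482531,  1.1697393 ],
       [ 0.84059048,  0.4188955 , -0.34341549,  0.43928662],
       [-0.01257912, -0.61872535, -0.78550665,  1.10025652],
       [ 0.        ,  0.        ,
[... 343 characters left out ...]
0257116],
       [-0.00758016, -0.75053499, -0.66078723,  0.7593954 ],
       [ 0.        ,  0.        ,  0.        ,  1.        ]])} 0.9958928571428571
wrist {'fov_y': 65.0163981639638, 'cx': 278.5419821629928, 'cy': 210.54823864856422, 'dist_coeffs': array([-0.01631137,  0.        ,  0.        ,  0.        ,  0.        ]), 'extrinsics': array([[ 9.99995049e-01,  1.30565183e-03, -2.86293085e-03,
         6.74292347e-01],
       [ 4.48078836e-04, -9.59663994e-01, -2.81149102e-01,
         7.73289193e-02],
       [-3.11453449e-03,  2.81146427e-01, -9.59659828e-01,
         3.84852798e-01],
       [ 0.00000000e+00,  0.00000000e+00,  0.00000000e+00,
         1.00000000e+00]])} 0.995969387755102
```

View pics/scene0.png

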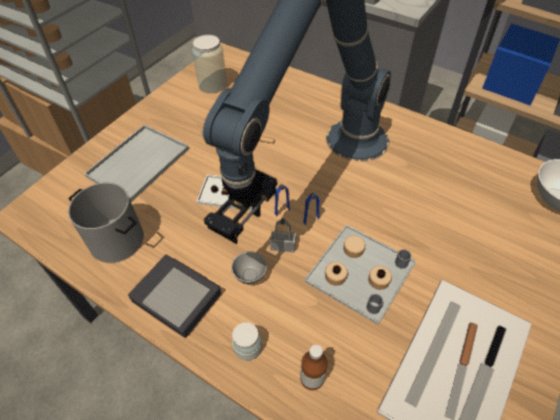

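View pics/side0.png

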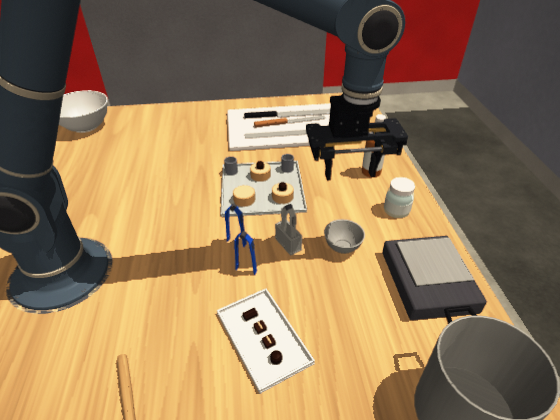

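Side view: white tray (265,338) with a row of oblong/squares (250,314),(260,327),(269,341) and the dome at (276,357). Bare cake is at (244,195), topped cakes at (260,170) and (283,191). Steel tongs in caddy (288,232). The blue look-alike at (240,240) is to be left alone. In the scene view, the bare cake is at (354,245).

Run:
```python
from h import *
c=arm.get_calibration("side"); z=np.load("/tmp/side.npz"); d=z["d"];X=cloud(c,d)
for n,u,v in [("dome",276,356),("ch4",269,341),("ch1",250,314),("bare",244,194),("capt1",260,164),("capt2",282,186),("caddy",288,240),("tongs",290,208),("bluetop",234,210),("blue2",240,236),("bowl",343,225),("mould",231,160),("mould2",288,158)]:
    print(n,X[v,u].round(3))
for nm in ["side","scene"]:
    c=arm.get_calibration(nm); d=np.load(f"/tmp/{nm}.npz")["d"];X=cloud(c,d)
    # height map 2mm around workspace
    x0,y0=0.35,-0.45
    m=(X[...,2]>0.004)&(X[...,2]<0.2)&(X[...,0]>.35)&(X[...,0]<.85)&(X[...,1]>-.45)&(X[...,1]<.45)
    H=np.zeros((450,250,3),np.uint8)
    i=((X[...,1][m]-y0)/.002).astype(int); j=((X[...,0][m]-x0)/.002).astype(int)
    H[449-i,j]=np.load(f"/tmp/{nm}.npz")["p"][m]
    cv2.imwrite(f"/tmp/H{nm}.png",H)
cv2.imwrite("pics/H.png",np.hstack([cv2.imread("/tmp/Hside.png"),cv2.imread("/tmp/Hscene.png")]))
```

```text
dome [ 0.481 -0.289  0.024]
ch4 [ 0.472 -0.252  0.019]
ch1 [ 0.438 -0.183  0.017]
bare [0.448 0.199 0.034]
capt1 [0.502 0.312 0.052]
capt2 [0.554 0.201 0.051]
caddy [ 0.543 -0.003  0.045]
tongs [0.55  0.018 0.128]
bluetop [0.42  0.038 0.119]
blue2 [ 0.43  -0.053  0.121]
bowl [0.689 0.04  0.037]
mould [0.417 0.366 0.037]
mould2 [0.592 0.359 0.034]
```

Request:
apply_moves(commands=[0.05, -0.15, 0, 0, 0.1, -0.33, 0, 0, 0.16, -0.5, 0, 0, 0.16, -0.5, 0, 0, 0.16, -0.5, 0, 0])

```text
t: 0.65
position: [0.5496, 0.0403, 0.2309]
eef_rot: [2.22, 2.222, 0.001]
contact_force: [-0.1, -0.4, -0.6]
opening: 1.0
gripper_force: 0.0
```

Run:
```python
from h import *
p,d,c=snap("wrist","w1.png"); np.save("/tmp/w1c.npy",c,allow_pickle=True)
s=arm.get_state(); print(s["t"],s["position"],s["eef_rot"])
```

```text
0.7 [0.55068371 0.03979286 0.23097179] [2.22079555e+00 2.22047877e+00 1.46962812e-03]
```

View pics/w1.png

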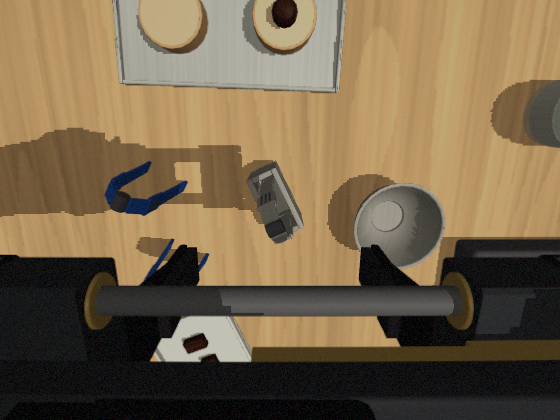

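Wrist view: steel tongs and caddy at (272,203), long axis running (262,168)-(290,236), i.e. turned ~23°. The blue look-alikes are at (145,190) and (180,258), and the bowl at (400,225). Bare cake at (170,15).

Run:
```python
from h import *
def rect(P):
    r=cv2.minAreaRect((P[:,:2]*1000).astype(np.float32)); return np.round(r[0],1),np.round(r[1],1),round(r[2],1)
for nm in ["wrist","scene","side"]:
    c=np.load("/tmp/w1c.npy",allow_pickle=True).item() if nm=="wrist" else arm.get_calibration(nm)
    if nm!="wrist": snap(nm)
    Z=np.load(f"/tmp/{nm}.npz"); X=cloud(c,Z["d"]); p=Z["p"].astype(int)
    blue=(p[...,0]>p[...,2]+40)
    roi=(np.hypot(X[...,0]-.548,X[...,1]-.005)<.065)&~blue
    m=roi&(X[...,2]>.046)&(X[...,2]<.058)
    if m.sum()>10: print(nm,"rim",m.sum(),rect(X[m]),X[m][:,2].max())
    m=roi&(X[...,2]>.075)&(X[...,2]<.15)
    if m.sum()>10: print(nm,"tongs>75",m.sum(),rect(X[m]),np.percentile(X[m][:,2],98))
    m=roi&(X[...,2]>.112)&(X[...,2]<.15)
    if m.sum()>10: print(nm,"top",m.sum(),rect(X[m]),X[m].mean(0).round(4))
    m=blue&(X[...,0]>.35)&(X[...,0]<.56)&(abs(X[...,1])<.12)&(X[...,2]>.02)
    print(nm,"blue x",X[m].min(0).round(3),X[m].max(0).round(3))
```

```text
wrist rim 784 (array([545.2,  26.9]), array([34.2, 71.7]), 25.7) 0.057999391849005544
wrist tongs>75 1016 (array([545.3,  27.5]), array([17.9, 41.1]), 25.4) 0.13213029364469192
wrist top 708 (array([545.4,  26.6]), array([16.9, 38.1]), 25.7) [0.5445 0.0296 0.1236]
wrist blue x [ 0.394 -0.06   0.02 ] [0.549 0.118 0.386]
scene rim 158 (array([547.4,  27.2]), array([39.8, 71.5]), 26.3) 0.05724221888147496
scene tongs>75 107 (array([548.1,  27.6]), array([17.5, 42.2]), 24.4) 0.13207362723904623
scene top 70 (array([548.1,  27.3]), array([16.7, 38.3]), 25.3) [0.548  0.0279 0.1229]
scene blue x [ 0.402 -0.055  0.022] [0.445 0.057 0.121]
side rim 202 (array([547. ,  23.9]), array([35.4, 73.7]), 25.4) 0.05769213481286539
side tongs>75 226 (array([548.2,  23.4]), array([19.6, 44.5]), 26.2) 0.13154160758973266
side top 85 (array([547.1,  24.3]), array([14.5, 35.4]), 26.9) [0.5488 0.0186 0.1229]
side blue x [ 0.396 -0.067  0.02 ] [0.459 0.059 0.122]
```

Request:
apply_moves(commands=[-0.02, -0.01, 0, 0.095, -0.054, -0.016, 0, 0.19, -0.054, -0.016, 0, 0.285, -0.054, -0.016, 0, 0.38, -0.054, -0.016, 0, 0.475, -0.054, -0.016, 0, 0.57, -0.054, -0.016, 0, 0.665, -0.054, -0.016, 0, 0.717, -0.054, -0.016, 0, 0.717, -0.054, -0.016, 0, 0.717])

```text
t: 1.8
position: [0.5467, 0.0263, 0.2304]
eef_rot: [3.064, 0.694, -0.0]
contact_force: [0.1, -1.2, 0.4]
opening: 1.0
gripper_force: 0.0
```

```bash
cat > meas.py <<'E'
from h import *
def rect(P):
    r=cv2.minAreaRect((P[:,:2]*1000).astype(np.float32)); return np.round(r[0],1),np.round(r[1],1),round(r[2],1)
E
python3 - <<'E'
from meas import *
from scipy.spatial.transform import Rotation as R
p,d,c=snap("wrist","w2.png"); s=arm.get_state(); print(s["t"],s["position"].round(4),R.from_rotvec(s["eef_rot"]).as_matrix().round(3),s["qpos"].round(2))
X=cloud(c,d);p=p.astype(int);blue=(p[...,0]>p[...,2]+40)
roi=(np.hypot(X[...,0]-.546,X[...,1]-.026)<.05)&~blue
for a,b in [(.046,.058),(.075,.15),(.112,.15)]:
    m=roi&(X[...,2]>a)&(X[...,2]<b); print(m.sum(),rect(X[m]),np.percentile(X[m][:,2],[50,98]))
E
```

```text
1.85 [0.5465 0.0263 0.2304] [[ 0.902  0.431 -0.   ]
 [ 0.431 -0.902 -0.   ]
 [-0.     0.    -1.   ]] [-0.21  0.26  0.1   1.85 -0.03  1.04 -1.22]
943 (array([545.7,  26.7]), array([33.9, 72.2]), 25.6) [0.05279015 0.05467275]
914 (array([545.8,  26.5]), array([18.2, 42. ]), 25.2) [0.12281482 0.13225477]
779 (array([546.3,  26.4]), array([16.8, 37.4]), 24.1) [0.12452294 0.13227904]
```

Request:
apply_moves(commands=[0, 0, 0.15, 0, 0, 0, 0.3, 0, 0, 0, 0.45, 0, 0, 0, 0.55, 0, 0, 0, 0.588, 0, 0, 0, 0.588, 0])

```text
t: 2.45
position: [0.5455, 0.0264, 0.0826]
eef_rot: [-3.064, -0.693, 0.004]
contact_force: [0.9, -0.2, 0.3]
opening: 1.004
gripper_force: 0.0
```

Request:
apply_moves(commands=[0, 0, 0, 0, 0, 0, 0, 0, 0, 0, 0, 0, 0, 0, 0, 0, 0, 0, 0, 0, 0, 0, 0, 0], gripper=0, newtons=12)

```text
t: 3.05
position: [0.5461, 0.0266, 0.0838]
eef_rot: [-3.064, -0.693, -0.001]
contact_force: [0.6, -0.1, 1.3]
opening: 0.54
gripper_force: 0.0
```

Request:
apply_moves(commands=[0, 0, 0, 0, 0, 0, 0, 0, 0, 0, 0, 0, 0, 0, 0, 0])

```text
t: 3.45
position: [0.5461, 0.0267, 0.0836]
eef_rot: [-3.064, -0.693, -0.0]
contact_force: [-0.1, 0.8, 1.2]
opening: 0.454
gripper_force: 12.0
```

Request:
apply_moves(commands=[0, 0, -0.06, 0, 0, 0, -0.16, 0, 0, 0, -0.28, 0, 0, 0, -0.4, 0, 0, 0, -0.5, 0, 0, 0, -0.56, 0, -0.02, 0.04, -0.56, -0.03, -0.06, 0.1, -0.56, -0.1, -0.12, 0.2, -0.56, -0.18, -0.18, 0.3, -0.56, -0.26, -0.24, 0.4, -0.56, -0.34, -0.3, 0.5, -0.56, -0.42])

```text
t: 4.65
position: [0.5315, -0.1198, 0.2232]
eef_rot: [-2.67, -1.655, 0.001]
contact_force: [0.2, 0.0, -1.1]
opening: 0.444
gripper_force: 12.0
```

Request:
apply_moves(commands=[-0.1, 0.035, 0, -0.08, -0.2, 0.07, 0, -0.16, -0.3, 0.105, 0, -0.24, -0.4, 0.14, 0, -0.32, -0.5, 0.175, 0, -0.4, -0.6, 0.21, 0, -0.48, -0.7, 0.245, 0, -0.541, -0.8, 0.28, 0, -0.541, -0.862, 0.303, 0, -0.541, -0.862, 0.303, 0, -0.541, -0.862, 0.303, 0, -0.541])

```text
t: 5.75
position: [0.503, -0.344, 0.2231]
eef_rot: [-1.757, -2.603, -0.002]
contact_force: [0.6, 1.0, -0.7]
opening: 0.445
gripper_force: 12.0
```

Run:
```python
from meas import *
p,d,c=snap("wrist","w3.png"); np.save("/tmp/w3c.npy",c,allow_pickle=True);s=arm.get_state(); print(s["t"],s["position"].round(4),s["eef_rot"].round(3),s["qpos"].round(2))
```

```text
5.8 [ 0.5033 -0.3432  0.2232] [-1.755e+00 -2.605e+00 -2.000e-03] [ 0.5   0.37  0.04  1.71 -0.02  1.07  0.93]
```

View pics/w3.png

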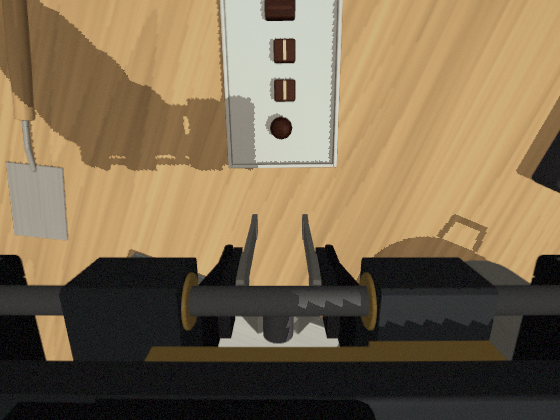

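Wrist view: dome at (281,128), squares (285,90),(285,50), oblong (280,8). The tongs hang open, jaw tips at (255,217) and (306,217). The only dome-like candidates are this one and the two on the topped cakes, so I chose this one, on the white tray.

Run:
```python
from meas import *
from scipy.spatial.transform import Rotation as R
s=arm.get_state(); M=R.from_rotvec(s["eef_rot"]).as_matrix()
for nm in ["wrist","side","scene"]:
    if nm=="wrist": c=np.load("/tmp/w3c.npy",allow_pickle=True).item()
    else: c=arm.get_calibration(nm); snap(nm)
    Z=np.load(f"/tmp/{nm}.npz"); X=cloud(c,Z["d"]); p=Z["p"]; dark=p.max(2)<95
    roi=(np.hypot(X[...,0]-.481,X[...,1]+.287)<.022)&dark&(X[...,2]>.008)&(X[...,2]<.035)
    n,l,st,ce=cv2.connectedComponentsWithStats(roi.astype(np.uint8)); 
    if n<2: print(nm,"none"); continue
    k=1+st[1:,4].argmax(); m=l==k
    cir=cv2.minEnclosingCircle(X[m][:,:2].astype(np.float32)*1000)
    print(nm,"px",ce[k].round(1),st[k],"circ",np.round(cir[0],1),round(cir[1],1),"top",X[m][:,2].max().round(4),"ray z=.014",onz(c,*ce[k],.014)[:2].round(4))
    if nm=="wrist":
        o,r=ray(c,*ce[k]); print(o.round(3))
        # tray
        w=(p.min(2)>150)&(X[...,2]>.001)&(X[...,2]<.02)&(np.hypot(X[...,0]-.46,X[...,1]+.25)<.15)
        print("floor",np.median(X[w&(X[...,2]<.008)][:,2])); print("tray",rect(X[w]))
        j=(X[...,2]>.135)&(X[...,2]<.17)&(X[...,1]<-.3)
        j[:200]=0;j[250:]=0
        n,l,st,ce=cv2.connectedComponentsWithStats(j.astype(np.uint8))
        for k in range(1,n):
            if st[k,4]>30:
                Q=(X[l==k]-s["position"])@M; print("jaw in tool",st[k],Q.mean(0).round(4),Q.min(0).round(4),Q.max(0).round(4))
        # row centres
        dk=(dark&(X[...,2]>.008)&(X[...,2]<.03)&(X[...,1]>-.33)&(X[...,1]<-.14)&(X[...,0]>.4)&(X[...,0]<.52)).astype(np.uint8)
        n,l,st,ce=cv2.connectedComponentsWithStats(dk)
        for k in range(1,n):
            if st[k,4]>60: print("choc",ce[k].round(),onz(c,*ce[k],.017)[:2].round(4))
```

```text
wrist px [280.5 127.5] [270 116  22  23 382] circ [ 480.  -283.7] 11.6 top 0.0272 ray z=.014 [ 0.4802 -0.2839]
[ 0.474 -0.273  0.379]
floor 0.005108142368613899
tray (array([ 465.7, -245.4]), array([119.8, 168.1]), 22.7)
jaw in tool [251 214   7  26 105] [ 0.0036 -0.0178  0.0634] [-0.006  -0.0205  0.0533] [ 0.0075 -0.0166  0.0752]
jaw in tool [302 214   7  27  92] [0.0042 0.0164 0.0628] [-0.0062  0.0149  0.054 ] [0.0075 0.0194 0.0758]
choc [279.  10.] [ 0.4371 -0.1807]
choc [284.  51.] [ 0.455  -0.2129]
choc [284.  90.] [ 0.4691 -0.2475]
choc [281. 127.] [ 0.4802 -0.2839]
side px [275.6 357. ] [270 351  12  13 122] circ [ 480.7 -287. ] 11.0 top 0.0272 ray z=.014 [ 0.4809 -0.2851]
scene px [214.1 188.7] [211 186   7   6  33] circ [ 485.2 -280.5] 11.1 top 0.0277 ray z=.014 [ 0.4838 -0.2818]
```

Request:
apply_moves(commands=[0.05, 0.005, 0, 0, 0.15, 0.005, 0, 0, 0.23, 0.005, 0, -0.008, 0.257, 0.005, 0, -0.008, 0.257, 0.005, 0.1, -0.008, 0.257, 0.005, 0.2, -0.008, 0.257, 0.005, 0.3, -0.008, 0.257, 0.005, 0.38, -0.008, 0.257, 0.005, 0.42, -0.008, 0.257, 0.005, 0.42, -0.008, 0.257, 0.005, 0.42, -0.008], newtons=10)

```text
t: 7.0
position: [0.4806, -0.2852, 0.1193]
eef_rot: [1.74, 2.614, 0.0]
contact_force: [0.3, -0.3, -0.6]
opening: 0.471
gripper_force: 10.0
```

Run:
```python
from meas import *
p,d,c=snap("wrist"); s=arm.get_state(); print(s["t"],s["position"].round(4),s["eef_rot"].round(3),s["opening"])
cv2.imwrite("pics/w4.png",cv2.resize(p[130:330,180:380],None,fx=3,fy=3))
```

```text
7.05 [ 0.4808 -0.2854  0.1197] [1.740e+00 2.613e+00 1.000e-03] 0.47098172980832276
```

View pics/w4.png

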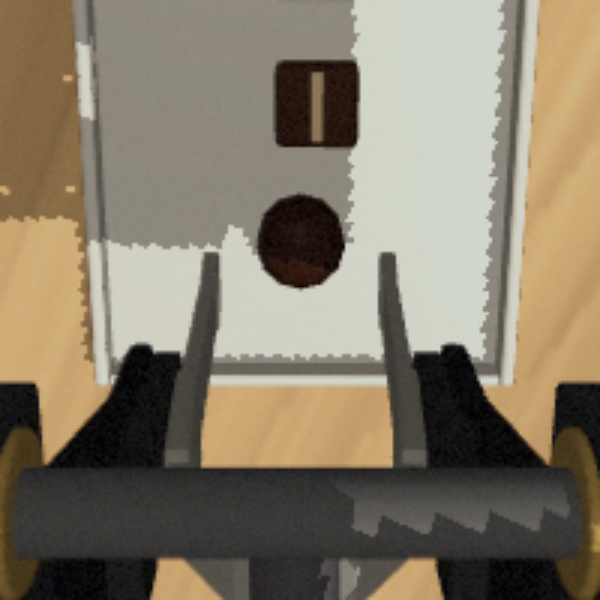

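Dome at crop (301,241), centred between jaw tips (212,255) and (388,255). Descending.

Request:
apply_moves(commands=[0.003, 0, 0.05, 0, 0.005, 0, 0.1, 0, 0.005, 0, 0.13, 0, 0.005, 0, 0.142, 0, 0.005, 0, 0.142, 0, 0.005, 0, 0.142, 0])

```text
t: 7.65
position: [0.4796, -0.284, 0.0831]
eef_rot: [1.741, 2.615, 0.0]
contact_force: [-0.1, -0.8, -0.7]
opening: 0.475
gripper_force: 10.0
```

Request:
apply_moves(commands=[0, 0, 0, 0, 0, 0, 0, 0, 0, 0, 0, 0, 0, 0, 0, 0, 0, 0, 0, 0], newtons=18)

```text
t: 8.15
position: [0.4796, -0.284, 0.0832]
eef_rot: [1.741, 2.615, 0.0]
contact_force: [0.2, -0.3, -0.3]
opening: 0.411
gripper_force: 18.0
```

Request:
apply_moves(commands=[0, 0, 0, 0, 0, 0, 0, 0, 0, 0, 0, 0, 0, 0, 0, 0, 0, 0, 0, 0], newtons=22)

```text
t: 8.65
position: [0.4796, -0.2839, 0.0832]
eef_rot: [1.741, 2.615, 0.0]
contact_force: [-0.1, -0.6, 1.6]
opening: 0.411
gripper_force: 22.0
```

Request:
apply_moves(commands=[0, 0, 0, 0, 0, 0, 0, 0, 0, 0, 0, 0, 0, 0, 0, 0, 0, 0, 0, 0], newtons=27)

```text
t: 9.15
position: [0.4796, -0.284, 0.0832]
eef_rot: [1.741, 2.615, 0.0]
contact_force: [0.1, 0.7, 1.9]
opening: 0.407
gripper_force: 27.0
```

Request:
apply_moves(commands=[0, 0, -0.02, 0, 0, 0, -0.06, 0, 0, 0, -0.12, 0, 0, 0, -0.2, 0, 0, 0, -0.3, 0, 0, 0, -0.4, 0, 0, 0, -0.48, 0, 0, 0, -0.54, 0, 0, 0, -0.56, 0, 0, 0, -0.56, 0])

```text
t: 10.15
position: [0.4796, -0.284, 0.2239]
eef_rot: [1.74, 2.614, 0.0]
contact_force: [0.1, -0.0, -0.6]
opening: 0.411
gripper_force: 27.0
```

Run:
```python
from meas import *
s=arm.get_state(); print(s["position"],s["opening"],s["gripper_force"])
p,d,c=snap("wrist"); cv2.imwrite("pics/w5.png",cv2.resize(p[130:330,180:380],None,fx=2,fy=2))
for nm in ["side","scene"]:
    p,d,c=snap(nm); X=cloud(c,d)
    m=(np.hypot(X[...,0]-.45,X[...,1]-.2)<.05)&(X[...,2]>.029)&(X[...,2]<.042)
    m=cv2.morphologyEx(m.astype(np.uint8),cv2.MORPH_OPEN,np.ones((3,3)))
    cn=max(cv2.findContours(m,0,2)[0],key=cv2.contourArea); m=m>0
    t=np.median(X[m][:,2])
    P=np.array([onz(c,u,v,t)[:2] for u,v in cn[:,0]]).astype(np.float32)*1000
    print(nm,"top z",t,"circle",cv2.minEnclosingCircle(P),"ell",cv2.fitEllipse(P))
```

```text
[ 0.4796039  -0.28401006  0.22389388] 0.411483740625661 26.99965017460272
side top z 0.03484137306246132 circle ((439.43963623046875, 204.37469482421875), 31.91571617126465) ell ((434.6046447753906, 205.5693359375), (34.52060317993164, 60.65542221069336), 179.92857360839844)
scene top z 0.034510445150711444 circle ((448.1484680175781, 211.20521545410156), 31.804235458374023) ell ((447.85943603515625, 211.26870727539062), (58.93834686279297, 60.46357345581055), 171.44900512695312)
```

View pics/w5.png

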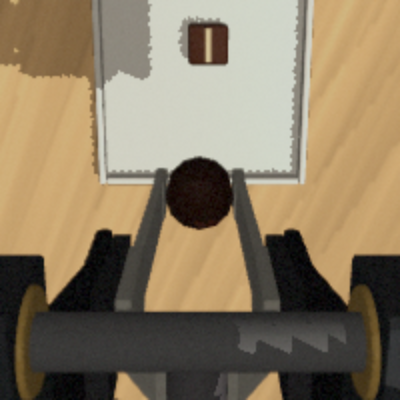

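Dome held centrally between the jaws at crop (200,192). Moving toward the cake.

Request:
apply_moves(commands=[0.01, 0.005, -0.04, 0, 0.05, 0.02, -0.08, 0, 0.12, 0.05, -0.1, 0, 0.21, 0.085, -0.1, 0, 0.31, 0.125, -0.1, 0, 0.42, 0.17, -0.1, 0, 0.53, 0.215, -0.1, 0, 0.64, 0.26, -0.1, 0, 0.75, 0.305, -0.1, 0, 0.86, 0.345, -0.1, 0, 0.96, 0.387, -0.1, 0])

```text
t: 11.4
position: [0.4758, -0.0228, 0.249]
eef_rot: [1.739, 2.615, 0.001]
contact_force: [0.1, -0.1, -0.9]
opening: 0.408
gripper_force: 27.0
```

Request:
apply_moves(commands=[0.11, 0.045, 0, 0, 0.22, 0.09, 0, 0, 0.33, 0.135, 0, 0, 0.43, 0.175, 0, 0, 0.52, 0.21, 0, 0, 0.59, 0.24, 0, 0, 0.63, 0.255, 0, 0, 0.65, 0.262, 0, 0, 0.65, 0.262, 0, 0, 0.65, 0.262, 0, 0])

```text
t: 12.4
position: [0.474, 0.149, 0.2481]
eef_rot: [1.743, 2.613, -0.001]
contact_force: [-0.2, 0.4, -0.9]
opening: 0.408
gripper_force: 27.0
```

Run:
```python
from meas import *
from scipy.spatial.transform import Rotation as R
p,d,c=snap("wrist","w6.png"); s=arm.get_state(); print(s["t"],s["position"].round(4),s["eef_rot"].round(3),s["opening"]); M=R.from_rotvec(s["eef_rot"]).as_matrix()
X=cloud(c,d)
m=(np.hypot(X[...,0]-.447,X[...,1]-.21)<.05)&(X[...,2]>.029)&(X[...,2]<.042)
m=cv2.morphologyEx(m.astype(np.uint8),cv2.MORPH_OPEN,np.ones((3,3)))
cn=max(cv2.findContours(m,0,2)[0],key=cv2.contourArea); m=m>0
t=np.median(X[m][:,2]);P=np.array([onz(c,u,v,t)[:2] for u,v in cn[:,0]]).astype(np.float32)*1000
print("top",t,cv2.boundingRect(cn),cv2.minEnclosingCircle(P),cv2.fitEllipse(P))
# bonbon in tool frame
Q=(X-s["position"])@M
b=(p.max(2)<95)&(abs(Q[...,0])<.02)&(abs(Q[...,1])<.016)&(Q[...,2]>.05)&(Q[...,2]<.09)
print("bonbon in tool",b.sum(),Q[b].min(0).round(4),Q[b].max(0).round(4),cv2.minEnclosingCircle(Q[b][:,:2].astype(np.float32)))
```

```text
12.45 [0.474  0.1489 0.2481] [ 1.743e+00  2.613e+00 -1.000e-03] 0.4124930672093253
top 0.03531477695218055 (248, 94, 57, 58) ((444.4877624511719, 210.5105743408203), 30.716449737548828) ((444.7527770996094, 210.48802185058594), (59.74148178100586, 60.27155685424805), 48.364322662353516)
bonbon in tool 1133 [-0.0111 -0.0155  0.05  ] [0.0119 0.0153 0.0779] ((0.0041365232318639755, -0.00010900833149207756), 0.015943922102451324)
```

View pics/w6.png

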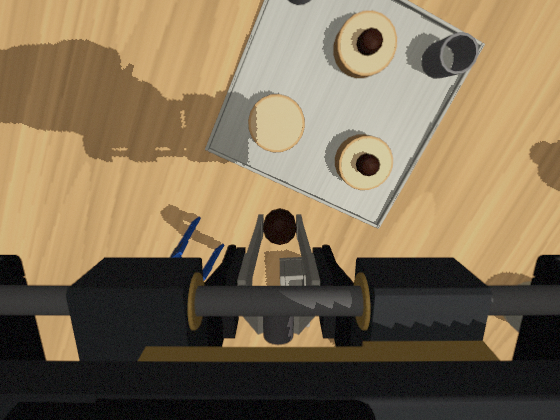

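Bare cake at (277,123); dome held at (280,226); topped cakes at (366,43) and (365,162).

Request:
apply_moves(commands=[0.06, -0.003, 0, 0, 0.15, -0.008, 0, 0, 0.23, -0.013, 0.02, 0, 0.272, -0.013, 0.08, 0, 0.272, -0.013, 0.18, 0, 0.272, -0.013, 0.28, 0, 0.272, -0.013, 0.38, 0, 0.272, -0.013, 0.45, 0, 0.272, -0.013, 0.49, 0, 0.272, -0.013, 0.504, 0, 0.272, -0.013, 0.504, 0, 0.272, -0.013, 0.504, 0])

```text
t: 13.65
position: [0.4454, 0.2118, 0.1229]
eef_rot: [1.741, 2.614, 0.002]
contact_force: [0.5, 0.2, -0.4]
opening: 0.41
gripper_force: 27.0
```

Run:
```python
from meas import *
p,d,c=snap("side"); a=cv2.resize(p[140:240,200:330],None,fx=3,fy=3)
p,d,c=snap("wrist"); b=cv2.resize(p[130:330,180:380],(300,300)); s=arm.get_state();print(s["position"].round(4),s["contact_force"].round(2))
cv2.imwrite("pics/m7.png",np.hstack([a,b]))
```

```text
[0.4454 0.2118 0.123 ] [-0.44 -0.02 -1.3 ]
```

View pics/m7.png

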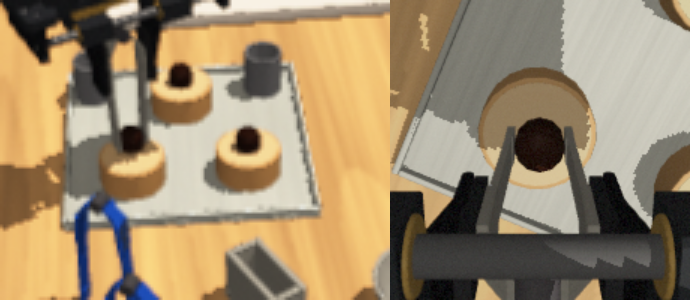

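Dome sits over the bare cake. Left crop: dome at (132,138). Lowering slowly.

Request:
apply_moves(commands=[-0.004, 0, 0.008, 0, -0.004, 0, 0.016, 0, -0.004, 0, 0.024, 0, -0.004, 0, 0.028, 0, -0.004, 0, 0.03, 0, -0.004, 0, 0.03, 0, -0.004, 0, 0.03, 0])

```text
t: 14.45
position: [0.4452, 0.2107, 0.1146]
eef_rot: [1.741, 2.615, 0.0]
contact_force: [-0.3, -0.5, -2.4]
opening: 0.412
gripper_force: 27.0
```

Request:
apply_moves(commands=[0, 0, 0.002, 0, 0, 0, 0.004, 0, 0, 0, 0.004, 0, 0, 0, 0.004, 0])

```text
t: 14.85
position: [0.4451, 0.2106, 0.1136]
eef_rot: [1.741, 2.615, 0.0]
contact_force: [-0.1, 0.1, -1.3]
opening: 0.412
gripper_force: 27.0
```

Request:
apply_moves(commands=[0, 0, 0.002, 0, 0, 0, 0.004, 0, 0, 0, 0.004, 0, 0, 0, 0.004, 0])

```text
t: 15.25
position: [0.4452, 0.2107, 0.1128]
eef_rot: [1.741, 2.615, 0.0]
contact_force: [-1.4, -0.0, 3.7]
opening: 0.412
gripper_force: 27.0
```

Request:
apply_moves(commands=[0, 0, 0.001, 0, 0, 0, 0.001, 0, 0, 0, 0.001, 0])

```text
t: 15.55
position: [0.4452, 0.2107, 0.1124]
eef_rot: [1.741, 2.615, 0.001]
contact_force: [-0.7, 0.0, 1.7]
opening: 0.411
gripper_force: 27.0
```

Request:
apply_moves(commands=[0, 0, 0, 0, 0, 0, 0, 0, 0, 0, 0, 0], newtons=21)

```text
t: 15.85
position: [0.4452, 0.2107, 0.1122]
eef_rot: [1.741, 2.615, 0.0]
contact_force: [-1.0, 0.0, -0.2]
opening: 0.413
gripper_force: 21.0
```

Request:
apply_moves(commands=[0, 0, 0, 0, 0, 0, 0, 0, 0, 0, 0, 0], newtons=17)

```text
t: 16.15
position: [0.4449, 0.2105, 0.1121]
eef_rot: [-1.741, -2.615, 0.001]
contact_force: [0.1, 0.1, -0.5]
opening: 0.409
gripper_force: 17.0
```

Request:
apply_moves(commands=[0, 0, 0, 0, 0, 0, 0, 0, 0, 0, 0, 0, 0, 0, 0, 0], newtons=14)

```text
t: 16.55
position: [0.4451, 0.2106, 0.1123]
eef_rot: [1.741, 2.615, 0.0]
contact_force: [-0.6, 0.8, -0.8]
opening: 0.424
gripper_force: 14.0
```

Request:
apply_moves(commands=[0, 0, 0, 0, 0, 0, 0, 0, 0, 0, 0, 0, 0, 0, 0, 0], newtons=10)

```text
t: 16.95
position: [0.4451, 0.2106, 0.1123]
eef_rot: [1.741, 2.615, 0.0]
contact_force: [-0.1, -0.5, -1.5]
opening: 0.472
gripper_force: 10.0
```

Request:
apply_moves(commands=[0, 0, -0.02, 0, 0, 0, -0.05, 0, 0, 0, -0.09, 0, 0, 0, -0.15, 0, 0, 0, -0.24, 0, 0, 0, -0.34, 0, 0, 0, -0.43, 0, 0, 0, -0.5, 0, 0, 0, -0.54, 0, 0, 0, -0.55, 0, 0, 0, -0.55, 0])

```text
t: 18.05
position: [0.445, 0.2105, 0.2498]
eef_rot: [1.741, 2.615, 0.0]
contact_force: [-0.3, 0.5, -1.2]
opening: 0.467
gripper_force: 10.0
```

Run:
```python
from meas import *
p,d,c=snap("side"); a=cv2.resize(p[140:240,200:330],None,fx=3,fy=3)
p,d,c=snap("wrist"); b=cv2.resize(p[130:330,180:380],(300,300)); s=arm.get_state();print(s["position"].round(4),s["contact_force"].round(2))
cv2.imwrite("pics/m8.png",np.hstack([a,b]))
```

```text
[0.4446 0.2103 0.2489] [-0.01 -1.17 -1.87]
```

View pics/m8.png

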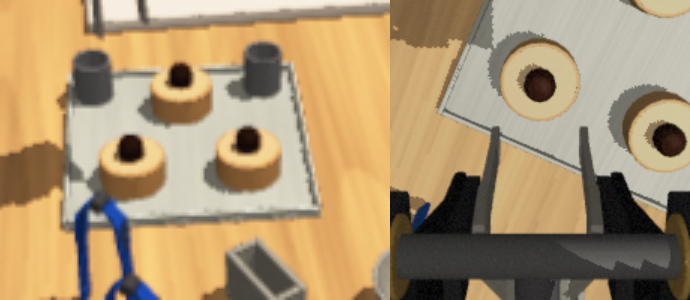

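Dome stands upright in the middle of the bare cake (left crop (130,148)); all the others are unmoved. Returning to the caddy.

Request:
apply_moves(commands=[-0.03, 0.003, 0, 0.05, -0.09, 0.01, 0, 0.14, -0.17, 0.018, 0, 0.23, -0.26, 0.028, 0, 0.32, -0.35, 0.037, 0, 0.41, -0.44, 0.047, 0, 0.5, -0.53, 0.056, 0, 0.59, -0.62, 0.066, 0, 0.68, -0.7, 0.075, 0, 0.77, -0.77, 0.082, 0, 0.86, -0.82, 0.087, 0, 0.94, -0.835, 0.089, 0, 0.969])

```text
t: 19.35
position: [0.5462, 0.0247, 0.2485]
eef_rot: [3.066, 0.684, -0.004]
contact_force: [-0.3, 0.7, -0.2]
opening: 0.474
gripper_force: 10.0
```

Request:
apply_moves(commands=[0, 0, 0, 0, 0, 0, 0, 0, 0, 0, 0, 0])

```text
t: 19.65
position: [0.5457, 0.0272, 0.2494]
eef_rot: [-3.063, -0.695, 0.001]
contact_force: [0.2, -0.4, -0.0]
opening: 0.472
gripper_force: 10.0
```

Run:
```python
from meas import *
from scipy.spatial.transform import Rotation as R
p,d,c=snap("wrist"); s=arm.get_state(); M=R.from_rotvec(s["eef_rot"]).as_matrix(); print(s["position"].round(4),M[:,:2].round(3),s["opening"])
cv2.imwrite("pics/w9.png",p)
X=cloud(c,d)
m=(np.hypot(X[...,0]-.546,X[...,1]-.026)<.06)&(X[...,2]>.046)&(X[...,2]<.058); print("rim",m.sum(),rect(X[m]))
Q=(X-s["position"])@M
j=(Q[...,2]>.05)&(Q[...,2]<.082)&(abs(Q[...,0])<.02)&(abs(Q[...,1])<.04)
n,l,st,ce=cv2.connectedComponentsWithStats(j.astype(np.uint8))
for k in range(1,n):
    if st[k,4]>30: q=Q[l==k]; print(q.min(0).round(4),q.max(0).round(4))
```

```text
[0.5458 0.0271 0.2495] [[ 0.902  0.431]
 [ 0.431 -0.902]
 [-0.    -0.   ]] 0.47116451301179535
rim 1121 (array([545.6,  26.7]), array([34.2, 71.8]), 25.6)
[-0.0067 -0.0231  0.0502] [ 0.007  -0.0186  0.0767]
[-0.0073  0.0184  0.0503] [0.0069 0.0234 0.0769]
```

Request:
apply_moves(commands=[0, 0, 0.08, 0, 0, 0, 0.18, 0, 0, 0, 0.28, 0, 0, 0, 0.36, 0, 0, 0, 0.42, 0, 0, 0, 0.48, 0, 0, 0, 0.54, 0, 0, 0, 0.59, 0, 0, 0, 0.63, 0, 0, 0, 0.65, 0, 0, 0, 0.658, 0, 0, 0, 0.658, 0])

```text
t: 20.9
position: [0.5463, 0.0266, 0.0854]
eef_rot: [3.064, 0.693, 0.001]
contact_force: [-0.6, 0.3, -0.9]
opening: 0.473
gripper_force: 10.0
```

Request:
apply_moves(commands=[0, 0, 0.003, 0, 0, 0, 0.003, 0, 0, 0, 0.003, 0])

```text
t: 21.2
position: [0.5464, 0.0266, 0.085]
eef_rot: [3.064, 0.692, 0.001]
contact_force: [0.2, 0.4, -0.2]
opening: 0.473
gripper_force: 10.0
```

Release, then rise clear.

Request:
apply_moves(commands=[0, 0, 0, 0, 0, 0, 0, 0, 0, 0, 0, 0, 0, 0, 0, 0, 0, 0, 0, 0, 0, 0, 0, 0, 0, 0, 0, 0, 0, 0, 0, 0], gripper=1)

```text
t: 22.0
position: [0.5461, 0.0266, 0.0846]
eef_rot: [-3.064, -0.692, -0.0]
contact_force: [-0.7, 0.1, -0.7]
opening: 0.989
gripper_force: 0.0
```

Request:
apply_moves(commands=[0, 0, -0.06, 0, 0, 0, -0.18, 0, 0, 0, -0.32, 0, 0, 0, -0.46, 0, 0, 0, -0.56, 0, 0, 0, -0.62, 0, 0, 0, -0.66, 0, 0, 0, -0.66, 0, 0, 0, -0.66, 0, 0, 0, -0.66, 0])

```text
t: 23.0
position: [0.5454, 0.0265, 0.2483]
eef_rot: [-3.064, -0.692, 0.004]
contact_force: [-0.9, 0.4, 0.1]
opening: 1.001
gripper_force: 0.0
```

Run:
```python
from meas import *
p,d,c=snap("wrist"); s=arm.get_state(); print(s["t"],s["position"].round(4),s["opening"],abs(s["dq"]).max())
X=cloud(c,d);roi=(np.hypot(X[...,0]-.546,X[...,1]-.026)<.05)
for a,b in [(.046,.058),(.075,.15),(.112,.15)]:
    m=roi&(X[...,2]>a)&(X[...,2]<b); print(m.sum(),rect(X[m]),np.percentile(X[m][:,2],98))
```

```text
23.05 [0.5455 0.0265 0.2483] 0.9995922195840766 0.0039383149608765424
767 (array([545.9,  26.9]), array([33.6, 72. ]), 25.6) 0.05483646251403223
815 (array([546.2,  26.6]), array([17.8, 42.5]), 25.3) 0.13227415120621042
691 (array([546.1,  26.6]), array([16.9, 37.6]), 26.1) 0.1323087951092047
```

Tongs stand as they did at the start; handing in.

```bash
python3 -c "
from cell import arm; print(arm.job_done())"
```

```text
the job is handed in; nothing more can be done
None
```

The dome chocolate stands upright in the middle of the bare cake and the tongs are back in their caddy, sprung open; the job was handed in after about 23 s, but no verdict came back.

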